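# Seat the loose tapered plug of a pipe cock

### The job

The tee-handled cock on one of the two pipe stands has worked loose: its tapered plug stands proud of the brass valve body with the handle across the pipe. Grip the tee handle and turn it into line with the pipe while pressing it down, so that the plug works fully home into its tapered hole, its collar down on the valve body, and stays there when you let go. Leave the lever-handled cock beside it as it is.

Things in the scene. Friction and masses are not known exactly. Their poses are not given: they have to be found in the camera images.
- tee_top (a point): Centre of the brass tee handle's top edge, on the plug's vertical turning axis. The handle is an upright blade, 12 mm thick (this point's y), 34 mm tall, along x 64 mm long (36 mm in its lower half), same both ways round, on a round collar 37 mm across, 7 mm high. At the start its top is 127 to 129 mm above the bench and it points 57 to 82 degrees counter-clockwise of the pipe, seen from above.
- plug_seat (a joint): Depth of the tapered plug, m: 0 = 8 mm proud, 0.008 = home, collar on the valve body, handle's top 121 mm above the bench. Sinking and turning share one friction: turning takes about 0.2 N m; pressing alone about 20 N; while the handle is turning a press of about 15 N sinks it some 8 mm per radian, less force more slowly. Turned unpressed it does not sink. Let go, it stays.
- valve: Pipe stand of the tee-handled cock, fixed to the bench, left or right of the other. Origin under the centre of its 220 x 90 mm base plate, straight below the plug's axis; x along the pipe (240 mm long, 27 mm across, its centre 52 mm above the bench). The brass valve body is 52 mm across, its top 80 mm above the bench.
- lever_tip (a point): Free end (top face) of the one-sided brass lever of the other cock, on a like stand at least 260 mm to the side: lever 98 mm long, 18 mm wide, 6 mm thick, its top 103 mm above the bench; this point is 85 mm from its turning axis. To be left where it is.

How it is judged:
By the outcome, as a careful person would: the job done as asked, in the order asked, and still so for the second after the job is handed in, with the robot touching nothing.
It also fails if it takes over 35 s, if anything falls off the work surface, if the arm or the gripper's body presses on something with over 40 N, if the wrist force passes 120 N, or if a joint passes its speed limit or range.

### The arm

A 6-joint arm with a two-finger parallel gripper is mounted at the origin on the work surface. World frame = base frame: x ahead of the robot, y to its left, z up, the work surface at z = 0. Lengths are in m, angles in rad, forces in N, time in s.
With the tool pointing down it reaches from about 0.325 to 0.9 m from the base axis. Payload 6.1 kg.
Tool frame: the origin (TCP) lies midway between the tips of the shut fingers; the grasp point (between the pads) lies 19 mm behind it; x points along the fingers, y is the direction in which the jaws open and shut, and the axes are right-handed (so a half turn about x gives the same grasp; the last joint's range is limited). The gripper opens to 85 mm and grips with 20 to 120 N. Pads are 22 mm wide; open, the fingers measure 114 mm over their backs; the gripper's body (76 mm by 85 mm) begins 54 mm behind the grasp point. The pads swing forward as they close: fully open they stand 13 mm farther back than shut.
Start: joints at [1.041, 0.22, 1.526, -0, 1.395, -0.126], TCP at [0.246, 0.575, 0.231] pointing down, gripper open.
Joint ranges: [-2.98, 2.98], [-0.91, 2.08], [0.09, 2.57], [-1.24, 4.39], [0.2, 2.65], [-2.68, 2.68]. Speed limits (rad/s): [2.57, 2.57, 3.01, 3.14, 3.14, 3.14].

### API

Orientations are given as [roll, pitch, yaw] about the fixed x, y, z axes, in that order (R = Rz(yaw) Ry(pitch) Rx(roll)).
In Python, from plant import movep, move_l, set_joints, gripper_to, hold, inverse_kinematics, observe, get_image, get_calibration, Unreachable, job_done gives the robot as it stands. Calls block until the motion is done:
- movep(position, orientation): joint-space move of the TCP to a pose.
- move_l(position, feed=0.15, rotation=None, max_force=None): straight line of the TCP; rotation=None keeps the orientation; feed is the mean speed in m/s. With max_force (N) it stops when the force on the tool has changed by that much, and returns True; else False.
- set_joints(angles): joint-space move.
- gripper_to(opening, f_grip=None): finger opening in m; f_grip is the grip in N (None keeps the last); returns when the fingers have stopped.
- hold(seconds).
- inverse_kinematics(position, orientation): joint angles nearest the present ones, or None.
- observe(): the state.
- get_image(name): name is "scene" or "top" or "wrist"; returns (picture, depth): 384x512x3 uint8, red, green, blue; 384x512 float32, m along the optical axis (not along the pixel's ray), 0 where there is no reading.
- get_calibration(name): a dict with "intrinsics" (3x3 intrinsics, pixels), "dist_coeffs" ([k1, k2, p1, p2, k3] as OpenCV has them; the pictures are not rectified), "world_from_camera" (4x4, takes a point from camera to world coordinates). Camera axes: x right, y down, z forward; pixel columns grow to the right and rows downward; lengths in m; the calibration is good to about 2 mm. A picture is of the moment at which its call begins: read the wrist's pose just before it. get_calibration takes no time and is no camera call; for the wrist camera it gives the pose at the moment of the call.
A pose or a line that the arm cannot do raises Unreachable and nothing moves.
- job_done(): hands the job in, once; it reports no verdict.
The state is a dict: "time_s": time; "q": joint angles; "joint_velocities": joint speeds; "joint_torque": joint torques, N m; "eef_pos": TCP position; "tcp_rot": TCP orientation; "ft_force": force on the tool from outside, world axes, zero at the start; "torque": the same for the moment, N m; "opening": finger opening in m.
Only numpy, scipy, OpenCV 4.12 (cv2) and the standard library are available. Lean on these libraries where they do the work, as an engineer would, in place of code of your own. Each camera call takes 0.05 s, during which the arm holds its last target.

## Working session

There is one attempt and no reset: what is moved stays moved. The work goes in short steps, each a Python script; the robot and the scene stay as the last script left them, time stands still between calls to the robot, and variables do not carry over. Pictures are saved under pics/ and viewed, and the job is handed in when it is done.

```bash
mkdir -p pics; ls
python3 - <<'E'
from plant import *
import cv2,numpy as np
s=observe();print(s['time_s'],s['eef_pos'],s['tcp_rot'],s['opening'],s['ft_force'])
for n in("scene","top"):
    im,d=get_image(n);cv2.imwrite(f"pics/{n}0.png",im[:,:,::-1]);np.savez(f"{n}0.npz",im=im,d=d,**get_calibration(n))
    c=get_calibration(n);print(n,c)
E
```

```text
pics
0.0 [0.24526881 0.57419484 0.23018936] [-1.69270039  1.56884745 -2.09649863] 0.0853262506996172 [-0.20049528  0.1986652   0.19000118]
scene {'intrinsics': array([[371.29729103,   0.        , 257.71726448],
       [  0.        , 371.29729103, 197.92046053],
       [  0.        ,   0.        ,   1.        ]]), 'dist_coeffs': array([-0.04132596,  0.        ,  0.        ,  0.        ,  0.        ]), 'world_from_camera': array([[-0.19797598,  0.78129028, -0.59193835,  1.01533813],
       [ 0.98016606,  0.1522827 , -0.1268246 ,  0.06946328],
       [-0.00894486, -0.60530611, -0.79594253,  0.6909876 ],
       [ 0.        ,  0.        ,  0.        ,  1.        ]])}
top {'intrinsics': array([[394.37835275,   0.        , 253.98561788],
       [  0.        , 394.37835275, 188.07527299],
       [  0.        ,   0.        ,   1.        ]]), 'dist_coeffs': array([-0.11537137,  0.        ,  0.        ,  0.        ,  0.        ]), 'world_from_camera': array([[-0.01083424, -0.98491045,  0.17272526,  0.45979634],
       [-0.99973598,  0.01416953,  0.01808848, -0.00141281],
       [-0.02026297, -0.17248368, -0.98480394,  0.77034206],
       [ 0.        ,  0.        ,  0.        ,  1.        ]])}
```

View pics/top0.png

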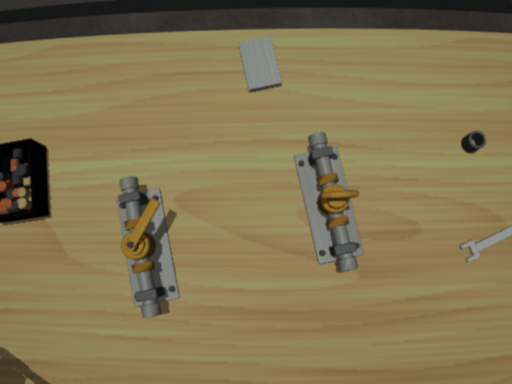

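View pics/scene0.png

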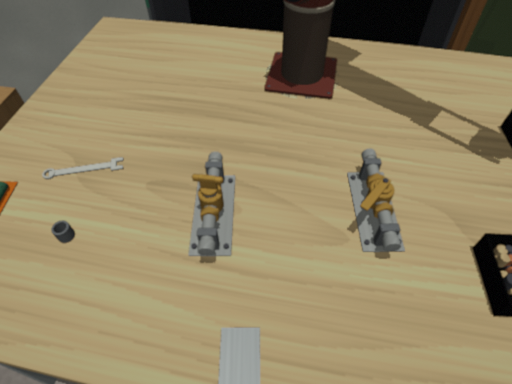

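The top view shows the tee cock at about (337,198) and the lever cock at about (137,240), with its lever tip near (155,200). Next I measure the tee by colour mask plus rays onto known heights.

```bash
cat > h.py <<'E'
import numpy as np,cv2
def rays(px,K,D):
    u=cv2.undistortPoints(np.array(px,float).reshape(-1,1,2),K,D).reshape(-1,2)
    return np.c_[u,np.ones(len(u))]
def world_depth(px,dep,K,D,T):
    r=rays(px,K,D)*np.array(dep)[:,None];return r@T[:3,:3].T+T[:3,3]
def on_plane(px,z,K,D,T):
    r=rays(px,K,D)@T[:3,:3].T;t=(z-T[2,3])/r[:,2];return T[:3,3]+r*t[:,None]
def fit(xy):
    (c,wh,a)=cv2.minAreaRect(xy.astype(np.float32)*1000)
    m=xy.mean(0);w,v=np.linalg.eigh(np.cov((xy-m).T));return m,np.degrees(np.arctan2(v[1,1],v[0,1]))%180,np.array(c)/1000,wh,a
E
python3 - <<'E'
from h import *
for n in("top","scene"):
    f=np.load(n+"0.npz");im,d=f['im'],f['d'];K,D,T=f['intrinsics'],f['dist_coeffs'],f['world_from_camera']
    v,u=np.mgrid[:384,:512];px=np.c_[u.ravel(),v.ravel()]
    W=world_depth(px,d.ravel(),K,D,T)
    hsv=cv2.cvtColor(im,cv2.COLOR_RGB2HSV).reshape(-1,3)
    ok=d.ravel()>0
    brass=ok&(hsv[:,1]>150)&(hsv[:,0]>8)&(hsv[:,0]<28)
    near=(W[:,0]>.3)&(W[:,0]<.8)&(abs(W[:,1])<.5)
    for nm,side in(("R",W[:,1]<0),("L",W[:,1]>0)):
        b=brass&near&side&(W[:,2]>.06)
        print(n,nm,b.sum(),"zmax pct",np.percentile(W[b,2],[50,90,98,100]).round(4))
        hi=b&(W[:,2]>(.115 if nm=="R" else .097))
        print("  top",hi.sum(),fit(W[hi,:2]),"z",np.median(W[hi,2]))
        if nm=="R":
            P=on_plane(px[hi],.128,K,D,T);print("  ray",fit(P[:,:2]))
        else:
            P=on_plane(px[hi],.103,K,D,T);print("  ray",fit(P[:,:2]))
        g=ok&near&side&(hsv[:,1]<70)&(W[:,2]>.045)&(W[:,2]<.075)
        print("  pipe",g.sum(),fit(W[g,:2]))
        g=ok&near&side&(hsv[:,1]<70)&(W[:,2]>.003)&(W[:,2]<.075)
        print("  stand",g.sum(),fit(W[g,:2]))
    s=ok&near&(hsv[:,1]<130)&(W[:,2]<.01);print("table z",np.median(W[ok&near&~brass,2]))
E
```

```text
top R 988 zmax pct [0.0806 0.1284 0.1299 0.1314]
  top 275 (array([ 0.55947557, -0.12813177]), np.float64(93.21603636529682), array([ 0.56024097, -0.12975359]), (12.26321029663086, 60.9885139465332), 2.547612190246582) z 0.12795930391744215
  ray (array([ 0.55937093, -0.12800754]), np.float64(93.67453310323339), array([ 0.55885858, -0.12916531]), (61.84135055541992, 13.361014366149902), 89.16332244873047)
  pipe 1669 (array([ 0.55683019, -0.13015594]), np.float64(11.172662087671284), array([ 0.56085559, -0.12968343]), (257.4732666015625, 42.749267578125), 11.071274757385254)
  stand 5258 (array([ 0.55570308, -0.17811222]), np.float64(84.35828952104943), array([ 0.56610077, -0.28407468]), (256.6822814941406, 426.170654296875), 2.071586847305298)
top L 1209 zmax pct [0.0864 0.1034 0.1048 0.1063]
  top 520 (array([0.51664636, 0.2044687 ]), np.float64(152.2869894561459), array([0.51545087, 0.20462823]), (21.140933990478516, 98.19976043701172), 59.561798095703125) z 0.10255212689244092
  ray (array([0.51661198, 0.20432272]), np.float64(152.37493278570452), array([0.51532568, 0.20406186]),
[... 1257 characters left out ...]
52460521, 0.20339524]), np.float64(151.34042105820325), array([0.52106635, 0.20407446]), (19.273475646972656, 89.99488830566406), 60.57045364379883) z 0.10397815603555138
  ray (array([0.52391751, 0.20358138]), np.float64(151.4267696822946), array([0.52307434, 0.20398331]), (19.25368881225586, 88.4267578125), 60.53012466430664)
  pipe 1352 (array([0.53303132, 0.27508938]), np.float64(46.364214917987326), array([0.54311365, 0.31245517]), (411.65289306640625, 200.39419555664062), 56.9719123840332)
  stand 3391 (array([0.53226851, 0.2689129 ]), np.float64(53.50873206155867), array([0.52413873, 0.32098105]), (378.8562316894531, 300.67291259765625), 82.2129135131836)
table z 0.0008450125837606848
```

Run:
```python
from plant import *
import numpy as np,cv2
for a in (93,-87,11,-169,5,191):
    q=inverse_kinematics([.561,-.129,.105],[0,np.pi/2,np.radians(a)]);print(a,None if q is None else np.round(q,3))
c=get_calibration("wrist");o=observe()
print(c['intrinsics'],c['dist_coeffs'],c['world_from_camera'])
```

```text
93 None
-87 [-0.363  0.227  1.768 -0.     1.147 -0.415]
11 [-0.363  0.227  1.768  0.     1.147 -2.126]
-169 [-0.363  0.227  1.768 -0.     1.147  1.016]
5 [-0.363  0.227  1.768  0.     1.147 -2.021]
191 [-0.363  0.227  1.768 -0.     1.147  1.016]
[[279.74121576   0.         254.16867261]
 [  0.         279.74121576 193.49506576]
 [  0.           0.           1.        ]] [-0.04240188  0.          0.          0.          0.        ] [[ 0.39149663  0.88252035  0.26055367  0.17957311]
 [ 0.92017808 -0.37496978 -0.11256091  0.60145271]
 [-0.00163754  0.28382299 -0.95887529  0.37183992]
 [ 0.          0.          0.          1.        ]]
```

Run:
```python
from plant import *
from h import *
movep([.561,-.129,.26],[0,np.pi/2,np.radians(-87)])
o=observe();print(o['time_s'],o['eef_pos'],o['ft_force'])
c=get_calibration("wrist");im,d=get_image("wrist");np.savez("w0.npz",im=im,d=d,**c)
cv2.imwrite("pics/w0.png",im[:,:,::-1])
K,D,T=c['intrinsics'],c['dist_coeffs'],c['world_from_camera'];print(T)
v,u=np.mgrid[:384,:512];px=np.c_[u.ravel(),v.ravel()]
W=world_depth(px,d.ravel(),K,D,T);hsv=cv2.cvtColor(im,cv2.COLOR_RGB2HSV).reshape(-1,3)
ok=(d.ravel()>0)&(abs(W[:,0]-.56)<.2)&(abs(W[:,1]+.13)<.1)
brass=ok&(hsv[:,1]>150)&(hsv[:,0]>8)&(hsv[:,0]<28)
b=brass&(W[:,2]>.121)&(W[:,2]<.135);print(b.sum(),fit(W[b,:2]),np.median(W[b,2]))
b2=brass&(W[:,2]>.075)&(W[:,2]<.1);print('body/collar',fit(W[b2,:2]))
g=ok&(hsv[:,1]<70)&(W[:,2]>.055)&(W[:,2]<.075);print('pipe',g.sum(),fit(W[g,:2]))
g=ok&(hsv[:,1]<70)&(W[:,2]>.003)&(W[:,2]<.012);print('plate',g.sum(),fit(W[g,:2]))
```

```text
2.825 [ 0.56118455 -0.12815909  0.25996905] [ 0.01800061  0.30623474 -0.04118066]
[[ 9.98477680e-01  5.28468801e-02  1.57965204e-02  5.57872490e-01]
 [ 5.51570289e-02 -9.57470728e-01 -2.83209298e-01 -5.74746213e-02]
 [ 1.57978060e-04  2.83649452e-01 -9.58928028e-01  4.01508714e-01]
 [ 0.00000000e+00  0.00000000e+00  0.00000000e+00  1.00000000e+00]]
604 (array([ 0.56191734, -0.12647455]), np.float64(92.45116669261427), array([ 0.56227588, -0.12991508]), (11.335367202758789, 60.50273513793945), 2.9154434204101562) 0.12731007863670185
body/collar (array([ 0.56172894, -0.12740092]), np.float64(5.656461700618536), array([ 0.56165625, -0.12981029]), (47.33327102661133, 47.54412841796875), 11.631465911865234)
pipe 3352 (array([ 0.56430505, -0.1292782 ]), np.float64(11.31482876798438), array([ 0.5621665 , -0.13132736]), (257.75665283203125, 40.215579986572266), 11.21458625793457)
plate 4619 (array([ 0.56125372, -0.11834664]), np.float64(11.127526430614068), array([ 0.56212744, -0.1314335 ]), (219.1523895263672, 90.37835693359375), 11.334580421447754)
```

View pics/w0.png

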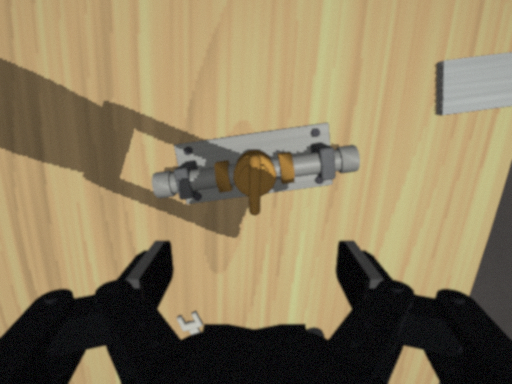

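The wrist view shows the tee on its collar at about (255,175). The plate rectangle is 219x90 mm, which matches the stand, with its centre at (0.562,-0.131) and the pipe at 11.2°. The handle is at 92.6°, so it stands 81° across the pipe, within the stated range. Next step: grip it.

Run:
```python
from plant import *
from h import *
R=[0,np.pi/2,np.radians(-87.4)]
move_l([.5622,-.1307,.16],feed=.1,rotation=R)
print(move_l([.5622,-.1307,.101],feed=.08,max_force=12))
o=observe();print(o['eef_pos'],o['ft_force'])
gripper_to(0.0,f_grip=90)
o=observe();print(o['time_s'],o['opening'],o['eef_pos'],o['tcp_rot'],o['ft_force'],o['torque'])
```

```text
False
[ 0.56260031 -0.13082632  0.10137794] [0.00554903 0.18810624 0.49039441]
5.5833 0.010558130428032117 [ 0.5617136  -0.13071679  0.10122061] [-1.59808346  1.56963506 -3.12339011] [-3.90114253  0.14811018  5.19485631] [0.00286583 0.75395712 0.02248962]
```

Run:
```python
from plant import *
from h import *
z=.101
for i in (1,2):
    a=-87.4-8*i; z-=.0009
    h=move_l([.5620,-.1308,z],feed=.0012,rotation=[0,np.pi/2,np.radians(a)],max_force=50)
    o=observe();r=o['tcp_rot'];print(h,o['time_s'],o['eef_pos'].round(4),np.degrees(r[2]-r[0]).round(1),o['ft_force'].round(1),o['torque'].round(2),o['opening'],o['q'][5])
```

```text
False 6.0417 [ 0.5616 -0.1308  0.1009] 264.6 [-6.2  1.7  8.7] [0.22 1.07 0.08] 0.010299180730221269 -0.27088453056808437
False 6.4917 [ 0.5616 -0.1308  0.1003] 256.6 [-7.7  1.1 10.6] [ 0.24  1.3  -0.02] 0.010824640931110487 -0.13122056625508943
```

Run:
```python
from plant import *
from h import *
for i in (3,4,5,6):
    a=-87.4-8*i; zz=observe()['eef_pos'][2]-.0026
    h=move_l([.5614,-.1309,zz],feed=.004,rotation=[0,np.pi/2,np.radians(a)],max_force=40)
    o=observe();r=o['tcp_rot'];print(h,o['time_s'],o['eef_pos'].round(4),np.degrees(r[2]-r[0]).round(1),o['ft_force'].round(1),o['torque'].round(2),o['opening'],o['q'][5])
```

```text
False 7.0417 [ 0.5615 -0.1308  0.0996] -111.4 [-8.5  1.8 14.2] [0.43 1.34 0.08] 0.010386306712603906 0.007728035549994136
False 7.3667 [ 0.5615 -0.1308  0.0989] -119.4 [-9.5  2.5 15.4] [ 0.44  1.38 -0.1 ] 0.010542014845400353 0.14782530798670213
False 7.7 [ 0.5614 -0.1307  0.0981] 232.6 [-8.9  3.1 15.5] [ 0.41  1.44 -0.19] 0.010346650360331774 0.28761555562119256
False 8.0417 [ 0.5614 -0.1307  0.0974] 224.6 [-8.9  3.4 15.1] [ 0.5   1.48 -0.2 ] 0.010261938582807068 0.4272194585192347
```

Run:
```python
from plant import *
from h import *
for a in (-143,-151,-159,-168.8):
    zz=observe()['eef_pos'][2]-.0032
    h=move_l([.5612,-.1309,zz],feed=.004,rotation=[0,np.pi/2,np.radians(a)],max_force=40)
    o=observe();r=o['tcp_rot'];print(h,o['time_s'],o['eef_pos'].round(4),np.degrees(r[2]-r[0]).round(1),o['ft_force'].round(1),o['torque'].round(2),o['opening'],o['q'][5])
```

```text
False 8.5333 [ 0.5614 -0.1307  0.0965] 217.0 [-9.   3.7 17.3] [0.55 1.57 0.01] 0.010383272854590436 0.5592372922743949
False 8.9 [ 0.5614 -0.1306  0.0956] 209.0 [-9.7  3.5 17.8] [ 0.58  1.56 -0.15] 0.01043296887024562 0.6992480430177087
False 9.2833 [ 0.5613 -0.1306  0.0947] 201.0 [-8.2  3.6 17.9] [0.57 1.64 0.03] 0.010744523561654869 0.8385049166871242
False 9.6583 [ 0.5612 -0.1305  0.0936] 191.2 [-9.2  3.9 16.5] [ 0.61  1.58 -0.16] 0.01060296683316751 1.009952009655918
```

Run:
```python
from plant import *
from h import *
z0=observe()['eef_pos'][2]
for k in range(5):
    zz=observe()['eef_pos'][2]-.0018-.0004*k
    h=move_l([.5613,-.1306,zz],feed=.004,rotation=[0,np.pi/2,np.radians(-168.8)],max_force=25)
    o=observe();r=o['tcp_rot'];print(h,zz,o['time_s'],o['eef_pos'].round(5),np.degrees(r[2]-r[0]).round(1),o['ft_force'].round(1),o['torque'].round(2),o['opening'])
    if o['ft_force'][2]>32: break
im,d=get_image("scene");cv2.imwrite("pics/s1.png",cv2.resize(im[120:280,140:300,::-1],None,fx=3.5,fy=3.5))
```

```text
False 0.0918053799745986 9.9167 [ 0.56123 -0.13049  0.0936 ] 191.2 [-8.5  1.9 14.6] [ 0.41  1.46 -0.15] 0.010593391786708654
False 0.0914043947035388 10.1667 [ 0.56126 -0.13048  0.09359] 191.2 [-10.    3.9  18.1] [ 0.49  1.65 -0.17] 0.010170196279263284
False 0.09098581884231334 10.425 [ 0.56129 -0.13049  0.09358] 191.2 [-10.5   3.2  20.4] [ 0.49  1.96 -0.14] 0.01092004113665992
False 0.09058046099001425 10.675 [ 0.56128 -0.13047  0.09338] 191.2 [-12.2   2.9  21.6] [ 0.56  1.99 -0.05] 0.01057664654737684
False 0.08997740810018874 10.975 [ 0.56132 -0.13052  0.09338] 191.2 [-12.2   3.2  25.5] [0.7  2.31 0.01] 0.010478801857660557
```

View pics/s1.png

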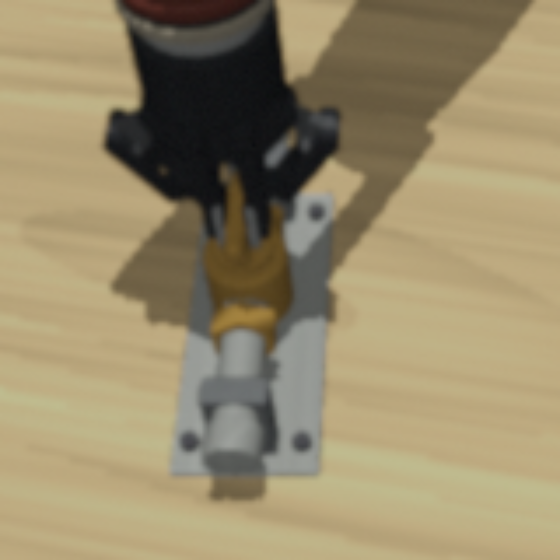

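The handle is in line with the pipe in the scene crop (blade at about (235,215)). At 25 N of press it no longer sinks, and total travel is 7.8 mm. I'll relieve the press, release, and check.

Run:
```python
from plant import *
from h import *
R=[0,np.pi/2,np.radians(-168.8)]
move_l([.5615,-.1306,.0928],feed=.01,rotation=R)
print(observe()['ft_force'])
gripper_to(.085)
o=observe();print(o['time_s'],o['ft_force'],o['eef_pos'])
move_l([.5615,-.1306,.15],feed=.08)
move_l([.5615,-.1306,.26],feed=.15)
o=observe();print(o['time_s'],o['ft_force'])
v,u=np.mgrid[:384,:512];px=np.c_[u.ravel(),v.ravel()]
for n in("wrist","scene"):
    c=get_calibration(n);im,d=get_image(n);cv2.imwrite(f"pics/{n}2.png",im[:,:,::-1])
    K,D,T=c['intrinsics'],c['dist_coeffs'],c['world_from_camera']
    W=world_depth(px,d.ravel(),K,D,T);hsv=cv2.cvtColor(im,cv2.COLOR_RGB2HSV).reshape(-1,3)
    ok=(d.ravel()>0)&(abs(W[:,0]-.56)<.2)&(abs(W[:,1]+.13)<.1)
    brass=ok&(hsv[:,1]>150)&(hsv[:,0]>8)&(hsv[:,0]<28)
    b=brass&(W[:,2]>.114)&(W[:,2]<.135);print(n,b.sum(),fit(W[b,:2]),np.percentile(W[b,2],[10,50,90]))
    b=brass&(W[:,2]>.082)&(W[:,2]<.094);print(' collar z',np.median(W[b,2]))
    g=ok&(hsv[:,1]<70)&(W[:,2]>.003)&(W[:,2]<.012);print(' plate',g.sum(),fit(W[g,:2]))
    g=ok&(hsv[:,1]<70)&(W[:,2]>.055)&(W[:,2]<.075);print(' pipe',g.sum(),fit(W[g,:2]))
```

```text
[-7.08492499  1.84075941  8.9391781 ]
12.1667 [ 0.12462481 -0.31716097 -0.41371795] [ 0.56152647 -0.13060798  0.09277071]
13.9167 [ 0.0509949   0.49926743 -1.08028848]
wrist 631 (array([ 0.56474317, -0.13148632]), np.float64(11.807985731827841), array([ 0.56341516, -0.13161206]), (60.245880126953125, 11.623651504516602), 11.658905982971191) [0.11726927 0.1194358  0.12059667]
 collar z 0.08606165628371265
 plate 4920 (array([ 0.5733355 , -0.12971244]), np.float64(11.662882657002058), array([ 0.56287146, -0.13202071]), (218.13204956054688, 90.11231994628906), 11.275158882141113)
 pipe 3363 (array([ 0.58183062, -0.12817445]), np.float64(11.210684411263486), array([ 0.56264557, -0.13330038]), (258.0179748535156, 41.049842834472656), 11.134649276733398)
scene 118 (array([ 0.5715384, -0.1281538]), np.float64(9.257879085140274), array([ 0.56621332, -0.12887247]), (58.882286071777344, 11.91950798034668), 6.433213233947754) [0.11720796 0.12115794 0.12310706]
 collar z 0.08745748219418104
 plate 1560 (array([ 0.57850537, -0.11950144]), np.float64(8.328739884054755), array([ 0.52873126, -0.14560434]), (306.1127014160156, 124.031494140625), 21.596166610717773)
 pipe 939 (array([ 0.59075277, -0.12430779]), np.float64(10.880817460048661), array([ 0.56334814, -0.13385771]), (260.00579833984375, 45.012168884277344), 11.187721252441406)
```

View pics/wrist2.png

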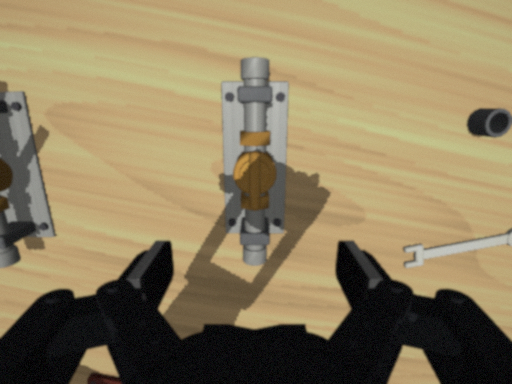

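View pics/scene2.png

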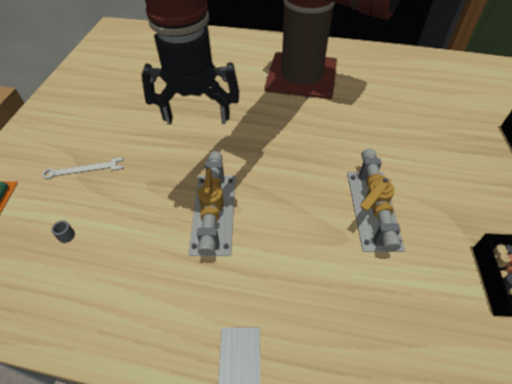

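Everything agrees with home: the collar top is at 86–87 mm and the handle is within 0.5° of the pipe. But the last turning step was still sinking, so the stop itself isn't proven. There is time to re-grip and press harder with a small wiggle to make sure.

Run:
```python
from plant import *
from h import *
R=lambda a:[0,np.pi/2,np.radians(a)]
move_l([.5615,-.1306,.13],feed=.15)
move_l([.5615,-.1306,.0945],feed=.08,max_force=12)
gripper_to(0.0,f_grip=110)
def rep(h=''):
    o=observe();r=o['tcp_rot'];print(h,o['time_s'],o['eef_pos'].round(5),np.degrees(r[2]-r[0]).round(1)%360,o['ft_force'].round(1))
    return o
o=rep('grip')
for a,dz in((-168.8,.003),(-165.5,.003),(-168.8,.003),(-168.8,.0045)):
    z=observe()['eef_pos'][2]
    h=move_l([.5613,-.1306,z-dz],feed=.006,rotation=R(a),max_force=38)
    rep(h)
move_l([.5614,-.1306,observe()['eef_pos'][2]-.0003],feed=.01,rotation=R(-168.8));rep('relax')
gripper_to(.085)
move_l([.5615,-.1306,.15],feed=.1);move_l([.5615,-.1306,.26],feed=.15)
rep('up')
v,u=np.mgrid[:384,:512];px=np.c_[u.ravel(),v.ravel()]
n="wrist";c=get_calibration(n);im,d=get_image(n);cv2.imwrite(f"pics/{n}3.png",im[:,:,::-1])
W=world_depth(px,d.ravel(),c['intrinsics'],c['dist_coeffs'],c['world_from_camera']);hsv=cv2.cvtColor(im,cv2.COLOR_RGB2HSV).reshape(-1,3)
ok=(d.ravel()>0)&(abs(W[:,0]-.56)<.2)&(abs(W[:,1]+.13)<.1)
brass=ok&(hsv[:,1]>150)&(hsv[:,0]>8)&(hsv[:,0]<28)
b=brass&(W[:,2]>.114)&(W[:,2]<.135);print(n,b.sum(),fit(W[b,:2]),np.percentile(W[b,2],[10,50,90]))
b=brass&(W[:,2]>.082)&(W[:,2]<.094);print(' collar z',np.median(W[b,2]))
g=ok&(hsv[:,1]<70)&(W[:,2]>.055)&(W[:,2]<.075);print(' pipe',g.sum(),fit(W[g,:2]))
n="top";c=get_calibration(n);im,d=get_image(n);cv2.imwrite("pics/top3.png",im[:,:,::-1])
W=world_depth(px,d.ravel(),c['intrinsics'],c['dist_coeffs'],c['world_from_camera']);hsv=cv2.cvtColor(im,cv2.COLOR_RGB2HSV).reshape(-1,3)
b=(hsv[:,1]>150)&(hsv[:,0]>8)&(hsv[:,0]<28)&(W[:,1]>0)&(W[:,2]>.097)&(W[:,0]>.3)&(W[:,0]<.8)&(W[:,1]<.5)&(W[:,2]<.12);print('lever',fit(W[b,:2]))
```

```text
grip 16.3 [ 0.56153 -0.13036  0.09493] 191.2 [-2.3  2.1  4.1]
False 16.875 [ 0.5617  -0.13044  0.09482] 191.2 [-9.7  4.9 20.5]
False 17.125 [ 0.56169 -0.13043  0.09464] 194.5 [-8.7  4.6 20.1]
False 17.375 [ 0.56171 -0.13043  0.09463] 191.2 [-9.5  5.3 20.9]
False 17.775 [ 0.56178 -0.13045  0.09455] 191.2 [-13.4   6.   30.3]
relax 18.3333 [ 0.56156 -0.13041  0.0947 ] 191.2 [-2.5  2.9  7.4]
up 20.6333 [ 0.56085 -0.13038  0.25855] 191.2 [-0.2 -0.2 -0.5]
wrist 632 (array([ 0.56480414, -0.13151328]), np.float64(11.801618815755347), array([ 0.56333844, -0.13165097]), (60.38520812988281, 11.548701286315918), 11.602438926696777) [0.11715657 0.11922472 0.12039803]
 collar z 0.08575395625138432
 pipe 3373 (array([ 0.58173418, -0.1282457 ]), np.float64(11.219824925133679), array([ 0.56255103, -0.1336293 ]), (257.7980651855469, 41.778682708740234), 11.122539520263672)
lever (array([0.51648156, 0.2045751 ]), np.float64(152.26505801426467), array([0.51627777, 0.20604214]), (20.678916931152344, 98.13839721679688), 61.37002182006836)
```

Run:
```python
from plant import *
print(observe()['time_s'],observe()['ft_force']);job_done()
```

```text
20.7333 [-0.39273683 -0.35697773 -0.57531658]
the job is handed in; nothing more can be done
```

The tee-handled cock is seated and in line with the pipe, and I handed the job in at 20.7 s with the gripper clear of everything. I gripped the handle, turned it about 81° clockwise while pressing with 10–18 N, and followed the plug down about 7.8 mm.

- **Seating:** After the first release it wasn't proven that the plug had reached its stop, because the last turning step was still sinking. I gripped it again, pressed with about 20 N through a 3.3° wiggle, then with 30 N. It gave about 0.2 mm on the first half of the wiggle and 0.01 mm on the way back.
- **Height:** In the wrist view the collar top is at about 86 mm, against 87 mm when home. The handle's top reads 119–120.5 mm, against 121 mm. Both are within the 2 mm calibration error, though slightly low. The scene camera, checked before the second grip, read 87.5 and 121 mm.
- **Alignment:** The handle is about 0.5° from the pipe by the wrist camera (11.6–11.8° against 11.2°). The coarser scene view, also from before the second grip, gave the handle as 9.3° by one fit and 6.4° by another, from only 118 pixels. I trusted the wrist view.
- **Lever cock:** Its lever reads 152.3° and within about 0.2 mm of where it started, so it was left as it was.

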